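# Vent and open the coolant header tank

## Robot

A 6-joint arm with a two-finger parallel gripper is mounted at the origin on a cart in front of the work surface, level with it; the furniture and walls round the work are solid. World frame = base frame: x ahead of the robot, y to its left, z up, the work surface at z = 0. Lengths are in m, angles in rad, forces in N, time in s.
With the tool pointing down it reaches from about 0.35 to 0.775 m from the base axis. Payload 5.5 kg.
Tool frame: the origin (TCP) lies midway between the tips of the shut fingers; the grasp point (between the pads) lies grasp_offset behind it (grasp_offset is the distance from the TCP to the grasp point, in m); z points along the fingers, y is the line along which they close (so a half turn about z gives the same grasp; the last joint's range is limited). The gripper opens to 85 mm and grips with 20 to 120 N. Pads are 22 mm wide; open, the fingers measure 114 mm over their backs; the gripper's body (76 mm by 85 mm) begins 54 mm behind the grasp point. The pads swing forward as they close: fully open they stand 13 mm farther back than shut.
Start: joints at [0.988, 0.313, 0.046, 1.304, 0, 1.431], TCP at [0.246, 0.52, 0.231] pointing down, gripper open.
Joint ranges: [-2.76, 2.76], [-0.86, 1.69], [-1.03, 1.26], [-2.2, 2.34], [-1.47, 1.5], [-3.14, 3.14]. Speed limits (rad/s): [2.57, 2.57, 3.14, 3.14, 3.14, 3.14].

## Interface

Orientations are given as a unit quaternion [w, x, y, z].
In Python, from workcell import * gives the robot as it stands.
- The arm moves only by the tool step_arm, never from a script. Its argument "deltas" is a list of rows, each a list of 7 numbers: the shift along the world's x, y, z in mm, then the turn, a rotation vector about the world's x, y, z in degrees, then the gripper's target within -1 to 1 (fully open at 1, half-way at 0, shut at -1). A call has 1 to 5 rows; each row shifts and turns the commanded pose from where the row before left it; what a row does not reach is not made up. A row lasts 1/10 s, in which the tool goes at most 50 mm and 8.59 degrees, less where a joint would pass 70% of its speed; a pose out of reach is approached as far as the arm can. A call is refused whole if a number of a shift passes 50 or a number of a turn 8.59, either way. A call with a gripper value outside its range is refused whole. The fingers move at their own pace and stop on an object; "newtons" is the grip in N (left out, the last holds). Time passes only in rows, so rows that do not move let the fingers close. It gives the time, the measured TCP pose, the force, the opening and the grip force at its end, in the units of the state.
- get_state(): the state, without advancing time (a new reading comes with each control period).
- read_camera(name): name is "scene" or "top" or "wrist"; returns a dict with "image" (420x560x3 uint8, red, green, blue), "z_map" (420x560 float32, m along the optical axis (not along the pixel's ray), 0 where there is no reading), "K" (3x3 intrinsics, pixels), "world_from_camera" (4x4, takes a point from camera to world coordinates). Camera axes: x right, y down, z forward; pixel columns grow to the right and rows downward; lengths in m; the calibration is good to about 2 mm. A picture is of the moment at which its call begins.
- hand_in(): hands the job in; it is judged then, once.
The state is a dict: "clock": time; "joint_pos": joint angles; "qvel": joint speeds; "tau": joint torques, N m; "tcp_pos": TCP position; "orientation": TCP orientation; "wrist_force": force on the tool from outside, world axes, zero at the start; "ft_torque": the same for the moment, N m; "finger_gap": finger opening in m; "grip_force": force on a finger pad.
Only numpy, scipy, OpenCV 4.12 (cv2) and the standard library are available. Lean on these libraries where they do the work, as an engineer would, in place of code of your own. Each camera call takes 0.05 s, during which the arm holds its last target. There are 200 camera calls.

## Task

The alloy header tank bolted to the bench still holds pressure from its leak test. Lift the red vent lever on its cap until it stands straight up to let the pressure off, then press the cap down past its safety stop, turn it anticlockwise by feel until its ears come free of the neck, lift it off without forcing it, and set it down gently, right way up, in the steel parts dish. Do not knock the tools lying about.

Things in the scene. Friction and masses are not known exactly. Their poses are not given: they have to be found in the camera images.
- tank: Welded aluminium header tank fixed to the bench: 100 mm (its x) x 150 mm (its y) x 90 mm high, feet to 186 mm along y. Origin on the bench below the axis of the filler neck that stands on the middle of its top; z up. A gauge sticks out 25 mm and a sight tube 15 mm from its -x face, two capped hose stubs 28 mm from its +x face.
- neck_top (a point): Centre of the filler neck's rim, 112 mm above the bench. The rim is 54 mm across and 3 mm thick; two cut-outs in it let the cap's ears through. They are hidden under the cap and differ from tank to tank: reached after 0.70 to 1.35 rad of anticlockwise turn (from above), free over 0.15 rad, after which the ears go under the rim again.
- keeper (a point): Small steel keeper on the tank's top, 38 mm from the neck axis towards the tank's -x, 114 mm above the bench: two cheeks that straddle the tongue of the lowered lever, so that the cap cannot turn until the lever is up.
- cap: Knurled round steel pressure cap, loose part, 62 mm across, 15 mm high without its lever, about 0.11 kg. Origin at the centre of its lower edge, 105 mm above the bench when closed; z up. Closed, its x and y are the tank's within 0.04 rad. Two ears inside (1 to 4 mm above the lower edge) hook under the neck's rim. Cap and neck stand at most 45 N between them.
- cap_centre (a point): Centre of the cap, 7.5 mm above its lower edge. A sprung seat in the neck pushes it up with 9 N, and 2 N more per mm pressed; at 4 mm (17 N) it bottoms hard. After 0.11 to 0.77 rad of turn the ears meet a 2.5 mm safety ridge, passed only with the cap held 3.2 mm down (15.5 N) for 0.51 rad; the cut-outs begin 0.58 rad past first touch. There the unpressed cap springs up 3.5 mm, stops turning and lifts off.
- lever_hinge (a point): Middle of the lever's hinge pin, on the cap's axis, 23 mm above the cap's lower edge (8 mm above its flat top). The pin runs along the cap's y axis.
- lever_grip (a point): Middle of the red vent lever, 25 mm from the hinge pin. The lever is 16 mm wide (along y), 10 mm thick and reaches 41 mm from the pin; lowered it lies level along the cap's -x, 3 mm above the cap's top, a 15 mm tongue (8 mm wide) hanging from its tip. Raised it stands upright on the cap's axis, 16 mm wide along y, 10 mm thick, top 64 mm above the cap's lower edge, tongue to -x.
- vent_lever (a joint): Angle of the vent lever in rad: 0 lowered, 1.57 straight up, stop at 1.62; it turns about the cap's +y, its tip rising from the cap's -x side. Stiff hinge (0.03 N m): it stays where it is left.
- dish: Round steel parts dish, loose, 0.5 kg: 134 mm across the rim, 28 mm high, floor 5 mm thick and about 108 mm across, wall 3 mm. Origin under its centre, z up.
- dish_floor (a point): Centre of the dish's inner floor, 5 mm above the bench.
- pliers: Bystander: red-handled pliers, 58 x 177 x 13 mm, lying in front of the tank.
- torch: Bystander: dark blue torch, 47 x 150 x 48 mm, lying behind the tank.
- spanner_small: Bystander: small spanner, 21 x 149 x 5 mm, lying in front of the dish.
Mind the look-alikes: they are no part of the job. What is shaped like the cap but pink is not meant.

How it is judged:
By the outcome, as a careful person would: the job done as asked, in the order asked, and still so for the second after the job is handed in, with the robot touching nothing.
It also fails if it takes over 72 s, if anything falls off the work surface, if the arm or the gripper's body presses on something with over 40 N, if the wrist force passes 120 N, or if a joint passes its speed limit or range.

## Working session

There is one attempt and no reset: what is moved stays moved. The work goes in short steps, Python scripts to look and compute and a tool call to move; the robot and the scene stay as the last step left them, time stands still between calls to the robot, and variables do not carry over. Pictures are saved under pics/ and viewed, at most 10 in all, crops included, and the job is handed in when it is done.

Besides the shell and the picture viewer there is one more tool, called after "Request:" by a JSON object that holds its "api" and its "payload". step_arm: Moves the arm, as the interface text tells. Its arguments: {"type":"object","properties":{"deltas":{"type":"array","items":{"type":"array","items":{"type":"number"}}},"newtons":{"type":"number"}},"required":["deltas"]}

```bash
mkdir -p pics; cat > h.py <<'E'
from workcell import *
import numpy as np, cv2
def save(n,im,s=1.0): cv2.imwrite('pics/'+n,cv2.resize(im[:,:,::-1],None,fx=s,fy=s,interpolation=cv2.INTER_CUBIC))
def pts(c):
    z=c['z_map'];K=c['K'];v,u=np.mgrid[:z.shape[0],:z.shape[1]]
    P=np.stack([(u-K[0,2])/K[0,0]*z,(v-K[1,2])/K[1,1]*z,z],-1)
    T=c['world_from_camera'];P=P@T[:3,:3].T+T[:3,3];P[z==0]=np.nan
    return P
E
python3 - <<'E'
from h import *
s=get_state();print({k:np.round(v,3) for k,v in s.items()}); 
try: print(grasp_offset)
except Exception as e: print(e)
a=read_camera('top');b=read_camera('scene')
np.savez('c0.npz',top=pts(a),ti=a['image'],sc=pts(b),si=b['image'])
save('a.png',np.vstack([a['image'],b['image']]),0.71)
E
```

```text
{'clock': np.float64(0.0), 'joint_pos': array([0.988, 0.314, 0.045, 1.304, 0.   , 1.431]), 'qvel': array([-0.003, -0.001,  0.001, -0.   , -0.002, -0.   ]), 'tau': array([ 1.0000e-03, -4.8062e+01,  2.9854e+01,  1.9000e-02, -0.0000e+00,
       -0.0000e+00]), 'tcp_pos': array([0.246, 0.519, 0.23 ]), 'orientation': array([-0.   ,  0.22 ,  0.976, -0.001]), 'wrist_force': array([0.068, 0.014, 0.218]), 'ft_torque': array([-0.035,  0.009,  0.002]), 'grip_force': np.float64(0.0), 'finger_gap': np.float64(0.085)}
0.0187
```

View pics/a.png

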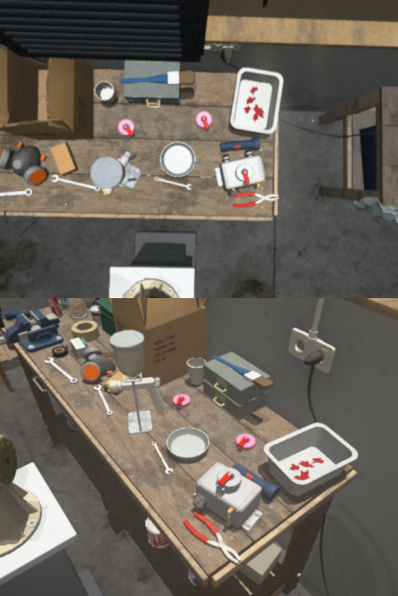

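```bash
python3 - <<'E'
from h import *
d=np.load('c0.npz');T=d['top'];S=d['sc']
for n,(u,v) in dict(tank=(340,235),cap=(343,242),dish=(252,224),pink1=(178,180),pink2=(287,168),gun=(150,242),pliers=(360,280),torch=(338,205)).items(): print(n,np.round(T[v,u],3))
# dish rim
def cl(P,im,c,r,zl,zh):
    m=(np.hypot(P[...,0]-c[0],P[...,1]-c[1])<r)&(P[...,2]>zl)&(P[...,2]<zh); return m
c=T[224,252]
m=cl(T,0,c,.09,.02,.035);q=T[m];print('dish',m.sum(),cv2.minEnclosingCircle(q[:,:2].astype(np.float32)),cl(T,0,c,.2,.02,.2).sum())
c=T[242,343]
for n,P,I in(('top',T,d['ti']),('sc',S,d['si'])):
    m=cl(P,0,c,.13,.08,.1);q=P[m];print(n,'tanktop',m.sum(),np.median(q[:,2]),cv2.minAreaRect((q[:,:2]*1000).astype(np.float32)))
    I=I.astype(int);red=(I[...,0]>130)&(I[...,1]<80)&(I[...,2]<80)
    m=cl(P,0,c,.13,.11,.2)&red;q=P[m];print('red',m.sum(),q.mean(0).round(4),cv2.minAreaRect((q[:,:2]*1000).astype(np.float32)),np.percentile(q[:,2],[5,50,95]))
    m=cl(P,0,c,.13,.112,.125)&~red;q=P[m];print('cap',m.sum(),q.mean(0).round(4),cv2.minEnclosingCircle(q[:,:2].astype(np.float32)))
a=cv2.resize(d['ti'][185:305,280:400],(400,400),interpolation=cv2.INTER_CUBIC)
b=cv2.resize(d['si'][220:380,240:400],(400,400),interpolation=cv2.INTER_CUBIC)
save('b.png',np.hstack([a,b]))
E
```

```text
tank [ 0.537 -0.316  0.116]
cap [ 0.52  -0.322  0.133]
dish [ 0.565 -0.09   0.001]
pink1 [0.679 0.113 0.022]
pink2 [ 0.72  -0.182  0.02 ]
gun [0.508 0.115 0.316]
pliers [ 0.419 -0.39  -0.   ]
torch [ 0.62  -0.321  0.036]
dish 320 ((0.5632209777832031, -0.08520308881998062), 0.06649723649024963) 1476
top tanktop 1669 0.08938727282906278 ((513.068115234375, -328.28173828125), (113.54926300048828, 149.87484741210938), 12.600751876831055)
red 57 [ 0.4974 -0.3293  0.1334] ((500.9118347167969, -329.3703918457031), (41.27784729003906, 11.40744400024414), 13.68822956085205) [0.12857169 0.13349622 0.13687025]
cap 383 [ 0.5218 -0.3249  0.1198] ((0.5139625072479248, -0.3252599537372589), 0.03688362240791321)
sc tanktop 2583 0.08901079097120412 ((515.5596313476562, -330.59808349609375), (103.29292297363281, 148.86952209472656), 12.926558494567871)
red 136 [ 0.4954 -0.3369  0.1324] ((499.07611083984375, -335.1485900878906), (42.86670684814453, 13.335694313049316), 12.752910614013672) [0.12901089 0.13254668 0.13504014]
cap 608 [ 0.5163 -0.3334  0.1188] ((0.5116812586784363, -0.33075931668281555), 0.03737287223339081)
```

View pics/b.png

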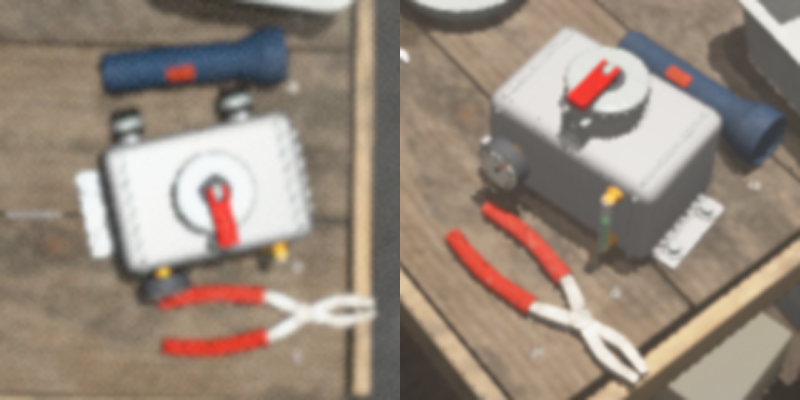

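The cap meant is the grey one on the tank, at top-view pixel (343,242), because it sits on the tank's neck and has its red lever lowered. The pink copies at (178,180) and (287,168) lie on the bench and are not meant. The crop confirms this: the lever points at the robot, with a tank yaw of about +12.7°. I'll move up and over first, clear of the spray gun.

Request:
{"api": "step_arm", "payload": {"deltas": [[0, 0, 40, 0, 0, 0, 1], [0, 0, 40, 0, 0, 0, 1], [0, 0, 40, 0, 0, 0, 1], [0, 0, 40, 0, 0, 0, 1], [0, 0, 40, 0, 0, 0, 1]]}}

```text
clock: 0.6
tcp_pos: [0.2461, 0.5192, 0.4326]
orientation: [-0.0, 0.22, 0.976, -0.0]
wrist_force: [0.6, -0.1, -0.0]
finger_gap: 0.0851
grip_force: 0.0
```

Request:
{"api": "step_arm", "payload": {"deltas": [[14, -45, 0, 0, 0, 0, 1], [14, -45, 0, 0, 0, 0, 1], [14, -45, 0, 0, 0, 0, 1], [14, -45, 0, 0, 0, 0, 1], [14, -45, 0, 0, 0, 0, 1]]}}

```text
clock: 1.1
tcp_pos: [0.3164, 0.2929, 0.4309]
orientation: [-0.0, 0.219, 0.976, -0.0]
wrist_force: [0.8, -0.3, 0.0]
finger_gap: 0.0854
grip_force: 0.0
```

```bash
python3 - <<'E'
from h import *
d=np.load('c0.npz')
for P in(d['top'],d['sc']):
    q=P.reshape(-1,3);q=q[np.isfinite(q[:,0])]
    m=(q[:,0]>.3)&(q[:,0]<.75)&(q[:,1]>-.05)&(q[:,1]<.3)&(q[:,2]>.08);print(q[m].min(0),q[m].max(0))
E
```

```text
[0.43213411 0.06255929 0.08024426] [0.74993652 0.29997031 0.35029388]
[0.43107616 0.0587333  0.08006373] [0.74997702 0.29998096 0.34673873]
```

Request:
{"api": "step_arm", "payload": {"deltas": [[14, -45, 0, 0, 0, 0, 1], [14, -45, 0, 0, 0, 0, 1], [14, -45, 0, 0, 0, 0, 1], [14, -45, 0, 0, 0, 0, 1], [10, -45, 0, 0, 0, 4, 1]]}}

```text
clock: 1.6
tcp_pos: [0.3826, 0.0677, 0.431]
orientation: [-0.0, 0.185, 0.983, 0.0]
wrist_force: [1.4, 0.9, -1.1]
finger_gap: 0.0854
grip_force: 0.0
```

Request:
{"api": "step_arm", "payload": {"deltas": [[10, -45, -5, 0, 0, 4, 1], [10, -45, -10, 0, 0, 4, 1], [10, -45, -10, 0, 0, 4, 1], [10, -45, -10, 0, 0, 4, 1], [10, -45, -10, 0, 0, 4, 1]]}}

```text
clock: 2.1
tcp_pos: [0.4322, -0.1574, 0.3857]
orientation: [-0.0, 0.011, 1.0, 0.0]
wrist_force: [0.9, 0.7, -0.2]
finger_gap: 0.0855
grip_force: 0.0
```

Request:
{"api": "step_arm", "payload": {"deltas": [[10, -45, -10, 0, 0, 4, 1], [10, -45, -10, 0, 0, 4, 1], [10, -43, -10, 0, 0, 4, 1], [10, -40, -10, 0, 0, 2, 1], [0, 0, -10, 0, 0, 0, 1]]}}

```text
clock: 2.6
tcp_pos: [0.4727, -0.3331, 0.3329]
orientation: [-0.001, -0.108, 0.994, 0.001]
wrist_force: [0.5, -0.2, 0.2]
finger_gap: 0.0854
grip_force: 0.0
```

```bash
python3 - <<'E'
from h import *
s=get_state();print({k:np.round(s[k],3) for k in('joint_pos','tcp_pos','orientation')})
a=read_camera('wrist');np.savez('c1.npz',P=pts(a),I=a['image'],T=a['world_from_camera'],K=a['K']);save('c.png',a['image'])
E
```

```text
{'joint_pos': array([-7.520e-01,  3.210e-01,  3.030e-01,  1.555e+00, -1.000e-03,
       -9.690e-01]), 'tcp_pos': array([ 0.473, -0.333,  0.333]), 'orientation': array([-0.001, -0.108,  0.994,  0.001])}
```

View pics/c.png

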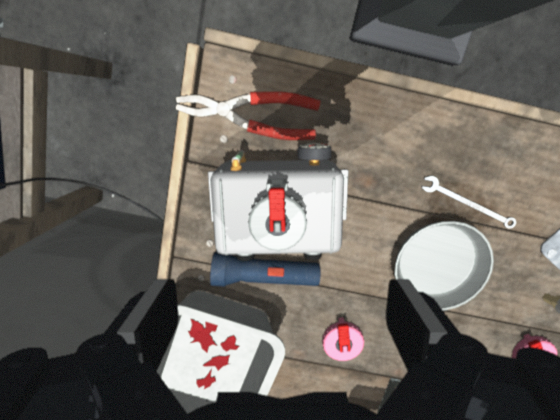

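Wrist view: cap centre at (277,222), lever running up from the hinge at about (277,228) to its tip at (277,188), keeper at (279,180), and dish at (445,265). Measuring these now.

```bash
cat > m.py <<'E'
from h import *
def meas(P,I):
    I=I.astype(int);red=(I[...,0]>120)&(I[...,1]<70)&(I[...,2]<70)
    c=np.array([.517,-.329]);R=np.hypot(P[...,0]-c[0],P[...,1]-c[1])
    mr=red&(R<.08)&(P[...,2]>.105);q=P[mr];r=cv2.minAreaRect((q[:,:2]*1000).astype(np.float32));print('lever',mr.sum(),r,np.percentile(q[:,2],[5,50,95]).round(4))
    m=(R<.05)&(P[...,2]>.114)&(P[...,2]<.124);m=cv2.morphologyEx(m.astype(np.uint8),cv2.MORPH_OPEN,np.ones((3,3)))>0
    q=P[m];print('cap',m.sum(),cv2.minEnclosingCircle((q[:,:2]*1000).astype(np.float32)),np.median(q[:,2]))
    m=(R<.12)&(P[...,2]>.08)&(P[...,2]<.096);q=P[m];print('tank',m.sum(),cv2.minAreaRect((q[:,:2]*1000).astype(np.float32)),np.median(q[:,2]))
    m=(np.hypot(P[...,0]-.563,P[...,1]+.085)<.08)&(P[...,2]>.022)&(P[...,2]<.034);q=P[m]
    if m.sum()>20: print('dish',m.sum(),cv2.minEnclosingCircle((q[:,:2]*1000).astype(np.float32)))
E
python3 - <<'E'
from m import *
d=np.load('c1.npz');P=d['P'];meas(P,d['I'])
for u,v in((277,228),(277,222),(277,205),(277,188),(279,180),(258,225),(297,225)):print(u,v,P[v,u].round(4))
E
```

```text
lever 173 ((498.55255126953125, -331.23980712890625), (43.40963363647461, 15.733933448791504), 14.99036979675293) [0.1205 0.1325 0.134 ]
cap 2004 ((517.068603515625, -327.51690673828125), 31.885866165161133) 0.11982436195905388
tank 7840 ((515.8154296875, -327.94281005859375), (103.92584991455078, 149.8106689453125), 13.299750328063965) 0.08948094703754395
dish 852 ((560.3252563476562, -85.81134796142578), 67.3501205444336)
277 228 [ 0.5176 -0.3269  0.1315]
277 222 [ 0.5115 -0.3283  0.1313]
277 205 [ 0.4933 -0.3321  0.1338]
277 188 [ 0.4773 -0.3356  0.1306]
279 180 [ 0.4771 -0.3339  0.0921]
258 225 [ 0.5228 -0.3463  0.1196]
297 225 [ 0.5143 -0.3064  0.119 ]
```

Request:
{"api": "step_arm", "payload": {"deltas": [[8, -1, -40, 0, 0, 0.9, 0.2], [7, 0, -45, 0, 0, 0, -0.2], [0, 0, -45, 0, 0, 0, -0.2], [0, 0, -40, 0, 0, 0, -0.2], [0, 0, 0, 0, 0, 0, -0.2]], "newtons": 20}}

```text
clock: 3.15
tcp_pos: [0.4839, -0.325, 0.1608]
orientation: [-0.004, -0.118, 0.993, 0.005]
wrist_force: [-1.1, 0.6, -0.2]
finger_gap: 0.034
grip_force: 0.0
```

Request:
{"api": "step_arm", "payload": {"deltas": [[0, 0, -15, 0, 0, 0, -0.2], [0, 0, -11, 0, 0, 0, -0.2], [0, 0, -5, 0, 0, 0, -0.2], [0, 0, 0, 0, 0, 0, -0.2]]}}

```text
clock: 3.55
tcp_pos: [0.4876, -0.3293, 0.136]
orientation: [0.0, -0.118, 0.993, -0.0]
wrist_force: [-0.0, -0.6, -0.1]
finger_gap: 0.0343
grip_force: 0.0
```

```bash
python3 - <<'E'
from h import *
s=get_state();print({k:np.round(s[k],4) for k in('tcp_pos','wrist_force','finger_gap','orientation')})
a=read_camera('wrist');save('d.png',a['image'])
E
```

```text
{'tcp_pos': array([ 0.4876, -0.3293,  0.136 ]), 'wrist_force': array([-0.0171, -0.6233, -0.0742]), 'finger_gap': np.float64(0.0343), 'orientation': array([ 1.000e-04, -1.179e-01,  9.930e-01, -1.000e-04])}
```

View pics/d.png

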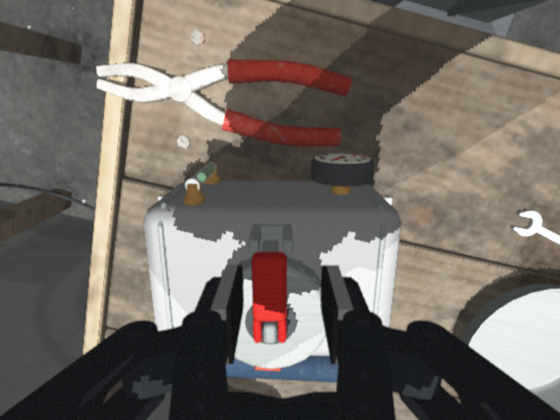

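The lever (270,285) sits slightly left of the fingers' middle (~281), which agrees with the 5 mm error in y. I'll shift, go down and close.

Request:
{"api": "step_arm", "payload": {"deltas": [[0, -5, 0, 0, 0, 0, -0.2], [0, 0, -6, 0, 0, 0, -0.2], [0, 0, -5, 0, 0, 0, -0.2], [0, 0, 0, 0, 0, 0, -0.2]]}}

```text
clock: 4.0
tcp_pos: [0.4868, -0.334, 0.1233]
orientation: [-0.001, -0.118, 0.993, 0.001]
wrist_force: [-1.3, 0.3, 0.1]
finger_gap: 0.0338
grip_force: 0.0
```

Request:
{"api": "step_arm", "payload": {"deltas": [[0, 0, 0, 0, 0, 0, -0.8], [0, 0, 0, 0, 0, 0, -0.8], [0, 0, 0, 0, 0, 0, -0.8], [0, 0, 0, 0, 0, 0, -0.8]], "newtons": 20}}

```text
clock: 4.4
tcp_pos: [0.4873, -0.3346, 0.1243]
orientation: [-0.0, -0.118, 0.993, -0.0]
wrist_force: [-0.6, -1.0, -1.8]
finger_gap: 0.015
grip_force: 24.4
```

Request:
{"api": "step_arm", "payload": {"deltas": [[0.3, 0, 4, 0, 0, 0, -0.8], [0.7, 0.2, 4, 0, 0, 0, -0.8], [1.2, 0.3, 3.7, 0, 0, 0, -0.8], [1.8, 0.4, 3.7, 0, 0, 0, -0.8], [0, 0, 0, 0, 0, 0, -0.8]]}}

```text
clock: 4.9
tcp_pos: [0.4917, -0.3335, 0.1405]
orientation: [0.0, -0.118, 0.993, -0.0]
wrist_force: [0.4, -1.2, -2.5]
finger_gap: 0.0152
grip_force: 20.5
```

```bash
python3 - <<'E'
from h import *
s=get_state();print({k:np.round(s[k],4) for k in('tcp_pos','wrist_force','ft_torque','finger_gap')})
E
```

```text
{'tcp_pos': array([ 0.4917, -0.3335,  0.1405]), 'wrist_force': array([ 0.4134, -1.2223, -2.4578]), 'ft_torque': array([-0.3378,  0.0042, -0.0689]), 'finger_gap': np.float64(0.0152)}
```

Forces are small, so the lever pivots in the pads. I'll continue the arc.

Request:
{"api": "step_arm", "payload": {"deltas": [[2.1, 0.5, 3.3, 0, 0, 0, -0.8], [2.6, 0.6, 3, 0, 0, 0, -0.8], [2.9, 0.7, 2.6, 0, 0, 0, -0.8], [3.3, 0.8, 2.2, 0, 0, 0, -0.8], [0, 0, 0, 0, 0, 0, -0.8]]}}

```text
clock: 5.4
tcp_pos: [0.5024, -0.331, 0.1516]
orientation: [-0.0, -0.118, 0.993, -0.0]
wrist_force: [-3.4, -2.3, 1.4]
finger_gap: 0.0147
grip_force: 19.7
```

Request:
{"api": "step_arm", "payload": {"deltas": [[3.5, 0.8, 1.8, 0, 0, 0, -0.8], [3.6, 0.9, 1.3, 0, 0, 0, -0.8], [3.8, 0.9, 0.7, 0, 0, 0, -0.8], [3.9, 0.9, 0.3, 0, 0, 0, -0.8], [0, 0, 0, 0, 0, 0, -0.8]]}}

```text
clock: 5.9
tcp_pos: [0.5174, -0.3276, 0.1563]
orientation: [0.0, -0.118, 0.993, -0.001]
wrist_force: [-3.8, -2.0, 4.5]
finger_gap: 0.0147
grip_force: 19.4
```

```bash
python3 - <<'E'
from m import *
s=get_state();print({k:np.round(s[k],4) for k in('tcp_pos','wrist_force','ft_torque','finger_gap')})
b=read_camera('scene');P=pts(b);I=b['image'].astype(int)
red=(I[...,0]>120)&(I[...,1]<70)&(I[...,2]<70)&(np.hypot(P[...,0]-.517,P[...,1]+.3275)<.06)&(P[...,2]>.11)
q=P[red];print(red.sum())
if red.sum()>5:
    for lo in np.arange(.12,.18,.01):
        m=(q[:,2]>lo)&(q[:,2]<lo+.01); print(round(lo,2),m.sum(),q[m].mean(0).round(4) if m.sum() else '')
save('e.png',b['image'][220:380,240:400],3.5)
E
```

```text
{'tcp_pos': array([ 0.5174, -0.3276,  0.1563]), 'wrist_force': array([-3.8049, -1.9924,  4.5401]), 'ft_torque': array([-0.3387,  1.0606, -0.0076]), 'finger_gap': np.float64(0.0147)}
52
0.12 0 
0.13 7 [ 0.516  -0.3368  0.1364]
0.14 11 [ 0.5115 -0.3376  0.1461]
0.15 6 [ 0.506  -0.3391  0.1569]
0.16 28 [ 0.5041 -0.3338  0.165 ]
0.17 0
```

View pics/e.png

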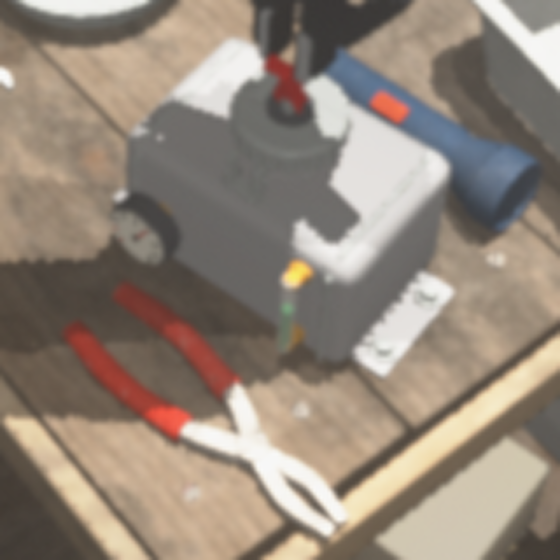

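The picture shows the lever raised but still leaning about 15–20° toward −x. I'll push on with the same grip.

Request:
{"api": "step_arm", "payload": {"deltas": [[2.5, 0.6, 0, 0, 0, 0, -0.8], [2.5, 0.6, -0.3, 0, 0, 0, -0.8], [2, 0.5, -0.5, 0, 0, 0, -0.8], [0, 0, 0, 0, 0, 0, -0.8]]}}

```text
clock: 6.35
tcp_pos: [0.5247, -0.3259, 0.156]
orientation: [0.001, -0.118, 0.993, -0.001]
wrist_force: [-2.7, -0.3, 7.7]
finger_gap: 0.0146
grip_force: 19.4
```

```bash
cat > lev.py <<'E'
from m import *
def lev():
    s=get_state();print({k:np.round(s[k],4) for k in('clock','tcp_pos','wrist_force','ft_torque','finger_gap')})
    for n in('scene','top','wrist'):
        b=read_camera(n);P=pts(b);I=b['image'].astype(int)
        red=(I[...,0]>100)&(I[...,1]<60)&(I[...,2]<60)&(np.hypot(P[...,0]-.517,P[...,1]+.3275)<.06)&(P[...,2]>.11)
        q=P[red];print(n,red.sum())
        for lo in np.arange(.12,.18,.01):
            m=(q[:,2]>lo)&(q[:,2]<lo+.01)
            if m.sum()>1: 
                x=(q[m][:,:2]-[.517,-.3275])@[.972,.233]*1000
                print(round(lo,2),m.sum(),x.min().round(1),x.mean().round(1),x.max().round(1))
lev()
E
python3 lev.py
```

```text
{'clock': np.float64(6.35), 'tcp_pos': array([ 0.5247, -0.3259,  0.156 ]), 'wrist_force': array([-2.725 , -0.2829,  7.7019]), 'ft_torque': array([-0.1551,  0.8987, -0.0192]), 'finger_gap': np.float64(0.0146)}
scene 76
0.12 3 -2.4 -1.2 0.8
0.13 11 -6.3 -2.5 2.6
0.14 17 -8.5 -6.3 0.0
0.15 15 -10.2 -7.4 4.4
0.16 30 -12.1 -7.6 -3.0
top 0
wrist 778
0.15 2 16.6 16.7 16.8
0.16 755 -12.8 -8.0 15.5
```

I'll release, rise clear and look.

Request:
{"api": "step_arm", "payload": {"deltas": [[0, 0, 0, 0, 0, 0, 0], [0, 0, 0, 0, 0, 0, 0.2], [-2, 0, 15, 0, 0, 0, 0.2], [-10, -2, 30, 0, 0, 0, 0.2], [-15, -3, 30, 0, 0, 0, 0.2]]}}

```text
clock: 7.0
tcp_pos: [0.4973, -0.3298, 0.2288]
orientation: [-0.0, -0.119, 0.993, 0.001]
wrist_force: [0.9, -0.5, -0.4]
finger_gap: 0.0515
grip_force: 0.0
```

Request:
{"api": "step_arm", "payload": {"deltas": [[-20, -5, 30, 0, 0, 0, 0], [0, 0, 0, 0, 0, 0, 0]]}}

```text
clock: 7.2
tcp_pos: [0.4774, -0.3371, 0.2638]
orientation: [0.002, -0.117, 0.993, -0.003]
wrist_force: [-0.8, -1.0, 0.0]
finger_gap: 0.0428
grip_force: 0.0
```

```bash
python3 lev.py; python3 - <<'E'
from h import *
a=read_camera('wrist')['image'];b=read_camera('scene')['image']
save('f.png',np.hstack([cv2.resize(a[100:420,120:440],(400,400)),cv2.resize(b[220:310,280:370],(400,400),interpolation=cv2.INTER_CUBIC)]))
E
```

```text
{'clock': np.float64(7.2), 'tcp_pos': array([ 0.4774, -0.3371,  0.2638]), 'wrist_force': array([-0.8067, -0.9743,  0.0043]), 'ft_torque': array([-0.0036,  0.0355, -0.0062]), 'finger_gap': np.float64(0.0428)}
scene 0
top 23
0.14 2 1.9 2.3 2.8
0.15 4 -3.1 0.5 2.4
0.16 12 -6.3 -2.5 0.7
0.17 4 -5.7 -4.2 -2.5
wrist 39
0.16 34 -13.2 -11.6 -8.0
```

View pics/f.png

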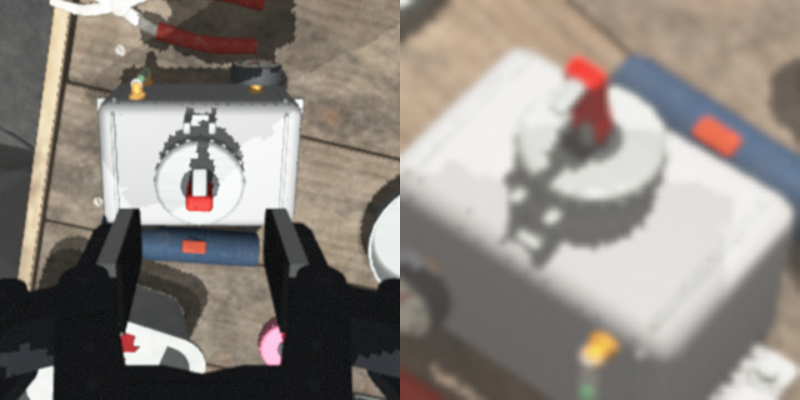

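```bash
cat > lev2.py <<'E'
from m import *
def lev2():
    for n in('top','scene','wrist'):
        b=read_camera(n);P=pts(b);h=cv2.cvtColor(b['image'],cv2.COLOR_RGB2HSV)
        red=((h[...,0]<8)|(h[...,0]>172))&(h[...,1]>150)&(h[...,2]>60)&(np.hypot(P[...,0]-.517,P[...,1]+.3275)<.05)&(P[...,2]>.125)
        q=P[red];L=(q[:,:2]-[.517,-.3275])@np.array([[.972,-.233],[.233,.972]])*1000
        print(n,red.sum(),'zmax',q[:,2].max().round(4) if len(q) else '')
        for lo in np.arange(.125,.18,.005):
            m=(q[:,2]>lo)&(q[:,2]<lo+.005)
            if m.sum()>1: print(round(lo,3),m.sum(),np.percentile(L[m][:,0],[0,10,50,90,100]).round(1),np.median(L[m][:,1]).round(1))
if __name__=='__main__': lev2()
E
python3 lev2.py
```

```text
top 32 zmax 0.1725
0.145 4 [-0.5  0.2  2.6  4.2  4.6] 5.3
0.155 6 [-5.6 -2.2  1.7  2.7  2.9] 2.8
0.16 6 [-8.3 -5.6 -1.2  0.2  0.7] 5.4
0.165 12 [-7.8 -7.2 -5.2 -1.2  0.3] 1.5
0.17 3 [-3.8 -3.7 -3.3 -3.1 -3. ] 5.3
scene 36 zmax 0.1708
0.16 3 [-11.2 -10.5  -7.9  -6.1  -5.7] -8.4
0.165 30 [-11.2 -10.3  -6.8  -3.7  -2.9] -1.1
0.17 2 [-12.2 -11.8 -10.   -8.1  -7.7] -5.1
wrist 265 zmax 0.2961
0.13 3 [-5.7 -5.6 -5.5 -5.3 -5.3] 6.7
0.135 7 [-7.2 -7.  -6.5 -5.9 -5.8] -5.2
0.14 4 [-8.  -7.8 -7.4 -7.2 -7. ] 0.8
0.145 7 [-9.3 -9.1 -8.6 -8.4 -8.4] -4.9
0.15 5 [-10.7 -10.6 -10.1  -9.7  -9.7] -4.7
0.155 6 [-11.3 -11.3 -11.1 -10.5 -10.1] 0.9
0.16 10 [-12.8 -12.7 -12.3 -11.9 -11.7] -4.5
0.165 222 [-12.9 -11.6  -8.7  -5.5  -4.1] 0.6
```

Lever upright to about 77°: its −x face leans 12.8° in the wrist cloud. I'll regrip it and rotate the tool rigidly about the hinge.

Request:
{"api": "step_arm", "payload": {"deltas": [[20, 5, -20, 0, 0, 0, 0], [13, 3, -25, 0, 0, 0, 0], [0, 0, -30, 0, 0, 0, 0], [0, 0, -22, 0, 0, 0, 0], [0, 0, 0, 0, 0, 0, 0]]}}

```text
clock: 8.1
tcp_pos: [0.5083, -0.3256, 0.1577]
orientation: [-0.003, -0.118, 0.993, 0.003]
wrist_force: [-0.7, 0.7, -0.3]
finger_gap: 0.0427
grip_force: 0.0
```

```bash
python3 - <<'E'
from h import *
s=get_state();print({k:np.round(s[k],4) for k in('tcp_pos','wrist_force','orientation')})
E
```

```text
{'tcp_pos': array([ 0.5083, -0.3256,  0.1577]), 'wrist_force': array([-0.7239,  0.7189, -0.2764]), 'orientation': array([-0.0027, -0.1181,  0.993 ,  0.003 ])}
```

Request:
{"api": "step_arm", "payload": {"deltas": [[2, -3.5, -2, 0, 0, 0, -0.3], [0, 0, 0, 0, 0, 0, -0.8], [0, 0, 0, 0, 0, 0, -0.8], [0, 0, 0, 0, 0, 0, -0.8], [0, 0, 0, 0, 0, 0, -0.8]], "newtons": 40}}

```text
clock: 8.6
tcp_pos: [0.5123, -0.3308, 0.1609]
orientation: [0.0, -0.118, 0.993, 0.0]
wrist_force: [-0.5, 4.8, 1.9]
finger_gap: 0.014
grip_force: 39.1
```

Request:
{"api": "step_arm", "payload": {"deltas": [[2, 0.5, 0.3, -1, 4.1, 0, -0.8], [2, 0.5, 0.3, -1, 4.1, 0, -0.8], [2, 0.5, 0.2, -1, 4.1, 0, -0.8], [0, 0, 0, 0, 0, 0, -0.8], [0, 0, 0, 0, 0, 0, -0.8]]}}

```text
clock: 9.1
tcp_pos: [0.5192, -0.3295, 0.1615]
orientation: [-0.109, -0.118, 0.987, -0.014]
wrist_force: [-0.0, 5.2, 3.1]
finger_gap: 0.0139
grip_force: 39.7
```

```bash
python3 - <<'E'
from lev2 import *
s=get_state();print({k:np.round(s[k],4) for k in('tcp_pos','wrist_force','ft_torque','orientation','finger_gap')})
lev2()
E
```

```text
{'tcp_pos': array([ 0.5192, -0.3295,  0.1615]), 'wrist_force': array([-0.0138,  5.1698,  3.116 ]), 'ft_torque': array([ 0.9363,  0.023 , -0.1633]), 'orientation': array([-0.109 , -0.1176,  0.987 , -0.0136]), 'finger_gap': np.float64(0.0139)}
top 0 zmax 
scene 54 zmax 0.1709
0.13 4 [-3.  -2.9 -1.8 -0.6 -0.5] -9.1
0.135 5 [-4.1 -3.7 -3.  -2.1 -1.9] -8.5
0.14 10 [-5.7 -5.1 -3.9 -2.5  1.1] -4.6
0.145 13 [-5.8 -5.6 -3.4 -2.7 -0.8] -8.0
0.15 8 [-5.6 -5.4 -3.5 -1.9 -1.2] -8.2
0.155 3 [-5.2 -5.1 -4.9 -3.3 -3. ] -6.7
0.165 9 [-3.  -1.4 -0.   2.3  4.2] 0.5
0.17 2 [-3.3 -3.  -1.9 -0.8 -0.6] -2.5
wrist 843 zmax 0.1699
0.125 3 [-4.5 -4.5 -4.5 -4.4 -4.4] 5.2
0.13 17 [-5.1 -4.9 -4.6 -3.9 -3.3] 5.5
0.135 19 [-5.2 -5.  -4.5 -3.9 -2.7] 5.4
0.14 18 [-5.3 -5.1 -4.8 -4.5 -4.3] 4.8
0.145 19 [-5.3 -5.3 -5.1 -4.8 -4.4] 4.1
0.15 21 [-5.5 -5.3 -5.1 -4.9 -4.8] 3.9
0.155 24 [-5.6 -5.5 -5.3 -4.9 -4.8] -5.9
0.16 26 [-5.7 -5.7 -5.5 -5.1 -5. ] -0.9
0.165 696 [-5.8 -4.5 -1.   2.6  4.1] -1.1
```

Within about 2° of upright. One small nudge more, then release and climb.

Request:
{"api": "step_arm", "payload": {"deltas": [[1, 0.2, 0, -0.5, 1.9, 0, -0.8], [0, 0, 0, 0, 0, 0, -0.8], [0, 0, 0, 0, 0, 0, -0.2], [0, 0, 0, 0, 0, 0, 0.2], [0, 0, 0, 0, 0, 0, 0.2]]}}

```text
clock: 9.75
tcp_pos: [0.519, -0.3305, 0.161]
orientation: [-0.126, -0.116, 0.985, -0.016]
wrist_force: [-0.1, 1.5, 0.6]
finger_gap: 0.0509
grip_force: 0.0
```

Request:
{"api": "step_arm", "payload": {"deltas": [[3, 1, 20, 0, 0, 0, 0.2], [6, 1, 25, 0, 0, 0, 0.2], [-6, -1, 30, 1.7, -7.1, 0, 1], [-6, -1, 20, 1.8, -7.1, 0, 1], [0, 0, 0, 0, 0, 0, 1]]}}

```text
clock: 10.25
tcp_pos: [0.5148, -0.3319, 0.2606]
orientation: [0.003, -0.116, 0.993, -0.003]
wrist_force: [-1.3, -0.9, 1.6]
finger_gap: 0.0853
grip_force: 0.0
```

Request:
{"api": "step_arm", "payload": {"deltas": [[-20, -2, 0, 0, 0, 0, 1], [-20, -2, 0, 0, 0, 0, 1], [0, 0, 0, 0, 0, 0, 1]]}}

```text
clock: 10.55
tcp_pos: [0.4742, -0.3338, 0.2557]
orientation: [-0.001, -0.117, 0.993, 0.0]
wrist_force: [0.1, 0.3, -0.7]
finger_gap: 0.0852
grip_force: 0.0
```

```bash
python3 - <<'E'
from lev2 import *
s=get_state();print({k:np.round(s[k],4) for k in('tcp_pos','wrist_force','orientation','joint_pos')})
lev2()
a=read_camera('wrist');meas(pts(a),a['image'])
E
```

```text
{'tcp_pos': array([ 0.4742, -0.3338,  0.2557]), 'wrist_force': array([ 0.072 ,  0.2829, -0.7234]), 'orientation': array([-1.100e-03, -1.167e-01,  9.932e-01,  1.000e-04]), 'joint_pos': array([-0.751 ,  0.3196,  0.1144,  1.3672, -0.0015, -0.9848])}
top 24 zmax 0.1735
0.16 2 [7.3 7.3 7.6 7.8 7.8] -0.0
0.165 15 [-1.1 -0.2  3.1  6.2  6.9] 3.6
0.17 4 [1.7 2.  3.7 5.7 6.1] -0.0
scene 30 zmax 0.1708
0.165 26 [-4.  -2.5  0.7  3.6  4.9] -3.5
0.17 3 [-3.1 -2.5  0.1  1.   1.2] 0.8
wrist 310 zmax 0.1704
0.125 4 [-5.1 -4.9 -4.6 -4.3 -4.2] 5.8
0.13 15 [-4.9 -4.8 -4.6 -4.1 -4. ] 6.1
0.135 15 [-5.  -4.5 -4.2 -3.8 -3.6] 6.1
0.14 11 [-5.  -4.9 -4.3 -4.  -3.7] 6.1
0.145 14 [-5.1 -4.8 -4.5 -4.2 -4. ] 6.1
0.15 10 [-4.9 -4.8 -4.7 -4.3 -4.1] -5.1
0.155 13 [-5.3 -5.3 -4.8 -4.4 -4.1] 6.0
0.16 9 [-5.2 -5.  -4.9 -4.6 -4.6] 6.0
0.165 211 [-5.2 -3.8 -0.9  2.9  3.9] 0.3
0.17 8 [-2.2 -1.6 -0.1  0.7  1.7] 2.1
lever 113 ((494.544189453125, -336.2559509277344), (58.48485565185547, 14.330052375793457), 23.091201782226562) [0.1674 0.1686 0.3301]
cap 3223 ((517.0795288085938, -327.1304626464844), 31.768693923950195) 0.11984447850447094
tank 11480 ((515.7353515625, -327.8396301269531), (104.86416625976562, 149.81211853027344), 13.215094566345215) 0.08953901316252588
dish 1100 ((560.6302490234375, -86.03585052490234), 67.39419555664062)
```

The lever is upright within 0.5°, and the cap centre is (0.517, −0.327). I'll turn the tool to 45° off the tank's axes, to keep clear of the keeper during the turn, and come over the cap.

Request:
{"api": "step_arm", "payload": {"deltas": [[14, 2, 0, 0, 0, -8.5, 1], [14, 2, 0, 0, 0, -8.5, 1], [15, 2, 0, 0, 0, -8.5, 1], [0, 0, -20, 0, 0, -8.5, 1], [0, 0, -20, 0, 0, -8.5, 1]], "newtons": 70}}

```text
clock: 11.25
tcp_pos: [0.521, -0.3275, 0.2153]
orientation: [0.001, 0.252, 0.968, -0.0]
wrist_force: [-0.1, -0.3, -0.7]
finger_gap: 0.0855
grip_force: 0.0
```

Request:
{"api": "step_arm", "payload": {"deltas": [[0, 0, -15, 0, 0, -2.5, 1], [0, 0, 0, 0, 0, 0, 1], [0, 0, 0, 0, 0, 0, 1]]}}

```text
clock: 11.55
tcp_pos: [0.5196, -0.3273, 0.2007]
orientation: [-0.0, 0.27, 0.963, 0.0]
wrist_force: [-1.3, -0.1, 0.7]
finger_gap: 0.0854
grip_force: 0.0
```

Request:
{"api": "step_arm", "payload": {"deltas": [[-2.5, 0, -30, 0, 0, 0, 1], [0, 0, -30, 0, 0, 0, 1], [0, 0, -15, 0, 0, 0, 1], [0, 0, -8, 0, 0, 0, 1], [0, 0, 0, 0, 0, 0, 1]]}}

```text
clock: 12.05
tcp_pos: [0.5168, -0.3275, 0.1178]
orientation: [-0.0, 0.271, 0.963, 0.0]
wrist_force: [0.0, -0.3, -0.2]
finger_gap: 0.0855
grip_force: 0.0
```

Request:
{"api": "step_arm", "payload": {"deltas": [[0, 0, -7, 0, 0, 0, 1], [0, 0, -6, 0, 0, 0, 1], [0, 0, 0, 0, 0, 0, 1]]}}

```text
clock: 12.35
tcp_pos: [0.5165, -0.3274, 0.1046]
orientation: [-0.0, 0.271, 0.963, 0.0]
wrist_force: [0.2, 0.3, -0.3]
finger_gap: 0.0855
grip_force: 0.0
```

```bash
python3 - <<'E'
from h import *
s=get_state();print({k:np.round(s[k],4) for k in('tcp_pos','wrist_force','ft_torque','orientation')})
a=read_camera('wrist');save('g.png',a['image'])
E
```

```text
{'tcp_pos': array([ 0.5165, -0.3274,  0.1046]), 'wrist_force': array([ 0.1558,  0.3238, -0.3085]), 'ft_torque': array([0.0192, 0.0555, 0.0018]), 'orientation': array([-1.000e-04,  2.712e-01,  9.625e-01,  1.000e-04])}
```

View pics/g.png

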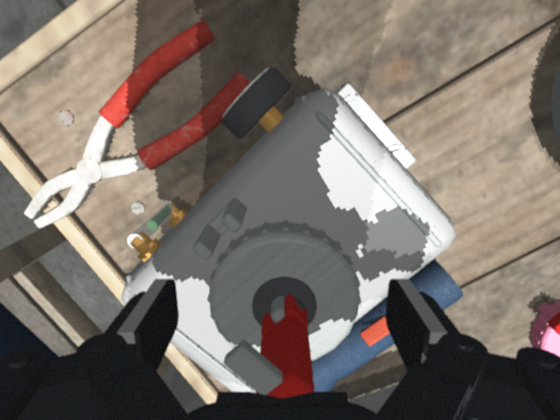

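Cap centre (283,290) is midway between the fingers (175 and 390). The keeper (220,225) stays clear of the anticlockwise sweep. I'll grip the cap.

Request:
{"api": "step_arm", "payload": {"deltas": [[0.5, 0, -2, 0, 0, 0, 0.3], [0, 0, 0, 0, 0, 0, 0.2], [0, 0, 0, 0, 0, 0, 0.2], [0, 0, 0, 0, 0, 0, 0.2], [0, 0, 0, 0, 0, 0, 0.2]], "newtons": 70}}

```text
clock: 12.9
tcp_pos: [0.5175, -0.3275, 0.104]
orientation: [0.001, 0.271, 0.963, 0.0]
wrist_force: [-1.3, 0.8, 5.3]
finger_gap: 0.0595
grip_force: 74.4
```

```bash
python3 - <<'E'
from h import *
s=get_state();print({k:np.round(s[k],4) for k in('tcp_pos','wrist_force','ft_torque','finger_gap','grip_force')})
E
```

```text
{'tcp_pos': array([ 0.5175, -0.3275,  0.104 ]), 'wrist_force': array([-1.3494,  0.8406,  5.307 ]), 'ft_torque': array([0.4682, 0.1341, 0.0132]), 'finger_gap': np.float64(0.0595), 'grip_force': np.float64(74.4478)}
```

Gripped at 74 N with 5 N of preload. I'll turn gently, unpressed and with a light grip, to feel where the ears first meet the ridge.

Request:
{"api": "step_arm", "payload": {"deltas": [[0, 0, 0, 0, 0, 0, 0.2], [0, 0, 0, 0, 0, 1.5, 0.2], [0, 0, 0, 0, 0, 1.5, 0.2], [0, 0, 0, 0, 0, 1.5, 0.2], [0, 0, 0, 0, 0, 1, 0.2]], "newtons": 30}}

```text
clock: 13.4
tcp_pos: [0.5176, -0.328, 0.104]
orientation: [0.001, 0.224, 0.975, -0.0]
wrist_force: [-1.0, 1.4, 5.4]
finger_gap: 0.0595
grip_force: 74.5
```

```bash
cat > s.py <<'E'
from h import *
s=get_state();n=s['orientation'];y=np.degrees(np.arctan2(2*n[2]**2-1+2*n[0]**2,2*n[1]*n[2]-2*n[0]*n[3]))
print('t',round(s['clock'],2),'tcp',(s['tcp_pos']*1000).round(1),'yaw',y.round(2),'F',s['wrist_force'].round(2),'T',s['ft_torque'].round(3),'gap',round(s['finger_gap']*1000,2),'grip',round(s['grip_force'],1))
E
python3 s.py
```

```text
t 13.4 tcp [ 517.6 -328.   104. ] yaw 64.07 F [-0.98  1.36  5.43] T [ 0.165  0.108 -0.097] gap 59.53 grip 74.5
```

Request:
{"api": "step_arm", "payload": {"deltas": [[0, 0, 0, 0, 0, 1, 0.2], [0, 0, 0, 0, 0, 1.5, 0.2], [0, 0, 0, 0, 0, 1.5, 0.2], [0, 0, 0, 0, 0, 0, 0.2]]}}

```text
clock: 13.8
tcp_pos: [0.5176, -0.3282, 0.104]
orientation: [0.001, 0.19, 0.982, -0.001]
wrist_force: [-0.7, 0.2, 5.4]
finger_gap: 0.0598
grip_force: 74.4
```

```bash
python3 s.py
```

```text
t 13.8 tcp [ 517.6 -328.2  104. ] yaw 68.05 F [-0.67  0.24  5.35] T [0.087 0.107 0.011] gap 59.75 grip 74.4
```

Request:
{"api": "step_arm", "payload": {"deltas": [[0, 0, 0, 0, 0, 1, 0.2], [0, 0, 0, 0, 0, 1, 0.2], [0, 0, 0, 0, 0, 1, 0.2], [0, 0, 0, 0, 0, 0, 0.2]]}}

```text
clock: 14.2
tcp_pos: [0.5176, -0.3283, 0.1039]
orientation: [0.001, 0.165, 0.986, -0.001]
wrist_force: [-1.2, -0.0, 5.1]
finger_gap: 0.0596
grip_force: 74.5
```

```bash
python3 s.py
```

```text
t 14.2 tcp [ 517.6 -328.3  103.9] yaw 71.04 F [-1.24 -0.01  5.11] T [ 0.018  0.14  -0.008] gap 59.55 grip 74.5
```

Request:
{"api": "step_arm", "payload": {"deltas": [[0, 0, 0, 0, 0, 1, 0.2], [0, 0, 0, 0, 0, 1, 0.2], [0, 0, 0, 0, 0, 0, 0.2]]}}

```text
clock: 14.5
tcp_pos: [0.5176, -0.3283, 0.1039]
orientation: [0.001, 0.147, 0.989, -0.001]
wrist_force: [-1.1, 0.4, 4.8]
finger_gap: 0.06
grip_force: 74.4
```

```bash
python3 s.py
```

```text
t 14.5 tcp [ 517.6 -328.3  103.9] yaw 73.04 F [-1.06  0.38  4.77] T [-0.002  0.131 -0.032] gap 60.03 grip 74.4
```

Request:
{"api": "step_arm", "payload": {"deltas": [[0, 0, 0, 0, 0, 1, 0.2], [0, 0, 0, 0, 0, 1, 0.2], [0, 0, 0, 0, 0, 1, 0.2], [0, 0, 0, 0, 0, 0, 0.2]]}}

```text
clock: 14.9
tcp_pos: [0.5177, -0.3284, 0.1039]
orientation: [0.001, 0.122, 0.993, -0.001]
wrist_force: [-1.3, -0.2, 4.3]
finger_gap: 0.0595
grip_force: 74.5
```

```bash
python3 s.py
```

```text
t 14.9 tcp [ 517.7 -328.4  103.9] yaw 76.04 F [-1.31 -0.24  4.28] T [-0.011  0.045 -0.044] gap 59.47 grip 74.5
```

Request:
{"api": "step_arm", "payload": {"deltas": [[0, 0, 0, 0, 0, 1, 0.2], [0, 0, 0, 0, 0, 1, 0.2], [0, 0, 0, 0, 0, 0, 0.2]]}}

```text
clock: 15.2
tcp_pos: [0.5179, -0.3282, 0.1039]
orientation: [0.001, 0.104, 0.995, -0.001]
wrist_force: [0.9, 0.2, 5.2]
finger_gap: 0.0593
grip_force: 74.5
```

```bash
python3 s.py
```

```text
t 15.2 tcp [ 517.9 -328.2  103.9] yaw 78.01 F [0.88 0.17 5.18] T [ 0.108 -0.114 -0.377] gap 59.3 grip 74.5
```

Torque rose to −0.38 N m at yaw 78°: first touch is at about 77.3°. I'll back off 1° and press.

Request:
{"api": "step_arm", "payload": {"deltas": [[0, 0, 0, 0, 0, -1, 0.2], [0, 0, -1, 0, 0, 0, 0.2], [0, 0, -1, 0, 0, 0, 0.2], [0, 0, -1, 0, 0, 0, 0.2], [0, 0, 0, 0, 0, 0, 0.2]], "newtons": 70}}

```text
clock: 15.7
tcp_pos: [0.518, -0.3282, 0.1019]
orientation: [0.001, 0.113, 0.994, -0.001]
wrist_force: [-1.2, 0.8, 11.2]
finger_gap: 0.0596
grip_force: 75.0
```

```bash
python3 s.py
```

```text
t 15.7 tcp [ 518.  -328.2  101.9] yaw 77.04 F [-1.21  0.81 11.19] T [ 0.313  0.247 -0.023] gap 59.61 grip 75.0
```

Request:
{"api": "step_arm", "payload": {"deltas": [[0, 0, -0.5, 0, 0, 0, 0.2], [0, 0, 0, 0, 0, 0, 0.2]]}}

```text
clock: 15.9
tcp_pos: [0.518, -0.3282, 0.1016]
orientation: [0.001, 0.113, 0.994, -0.001]
wrist_force: [-1.2, 1.6, 11.0]
finger_gap: 0.0592
grip_force: 75.1
```

```bash
python3 s.py
```

```text
t 15.9 tcp [ 518.  -328.2  101.6] yaw 77.04 F [-1.19  1.56 11.02] T [0.338 0.282 0.033] gap 59.25 grip 75.1
```

Request:
{"api": "step_arm", "payload": {"deltas": [[0, 0, -1, 0, 0, 0, 0.2], [0, 0, -0.5, 0, 0, 0, 0.2], [0, 0, 0, 0, 0, 0, 0.2]]}}

```text
clock: 16.2
tcp_pos: [0.518, -0.3283, 0.1005]
orientation: [0.002, 0.113, 0.994, -0.001]
wrist_force: [-2.2, 1.2, 13.7]
finger_gap: 0.0598
grip_force: 75.4
```

```bash
python3 s.py
```

```text
t 16.2 tcp [ 518.  -328.3  100.5] yaw 77.04 F [-2.16  1.17 13.74] T [0.485 0.477 0.039] gap 59.84 grip 75.4
```

Request:
{"api": "step_arm", "payload": {"deltas": [[0, 0, -1, 0, 0, 0, 0.2], [0, 0, 0, 0, 0, 0, 0.2]]}}

```text
clock: 16.4
tcp_pos: [0.518, -0.3283, 0.0999]
orientation: [0.002, 0.113, 0.994, -0.001]
wrist_force: [-2.9, 2.4, 15.0]
finger_gap: 0.0592
grip_force: 75.6
```

```bash
python3 s.py
```

```text
t 16.4 tcp [ 518.  -328.3   99.9] yaw 77.04 F [-2.86  2.41 14.99] T [ 0.573  0.593 -0.033] gap 59.15 grip 75.6
```

Request:
{"api": "step_arm", "payload": {"deltas": [[0, 0, -1, 0, 0, 0, 0.2], [0, 0, -0.3, 0, 0, 0, 0.2], [0, 0, 0, 0, 0, 0, 0.2]]}}

```text
clock: 16.7
tcp_pos: [0.518, -0.3283, 0.0998]
orientation: [0.002, 0.113, 0.994, -0.001]
wrist_force: [-5.5, 3.8, 22.6]
finger_gap: 0.0597
grip_force: 76.3
```

```bash
python3 s.py
```

```text
t 16.7 tcp [ 518.  -328.3   99.8] yaw 77.04 F [-5.55  3.8  22.57] T [0.963 0.978 0.067] gap 59.68 grip 76.3
```

Bottomed at 22 N. Now turn pressed, 31° in all.

Request:
{"api": "step_arm", "payload": {"deltas": [[0, 0, 0, 0, 0, 2.5, 0.2], [0, 0, 0, 0, 0, 2.5, 0.2], [0, 0, 0, 0, 0, 0, 0.2]]}}

```text
clock: 17.0
tcp_pos: [0.5186, -0.3283, 0.0999]
orientation: [0.002, 0.069, 0.998, -0.001]
wrist_force: [-3.7, 3.5, 21.7]
finger_gap: 0.0597
grip_force: 76.2
```

```bash
python3 s.py
```

```text
t 17.0 tcp [ 518.6 -328.3   99.9] yaw 82.1 F [-3.68  3.49 21.67] T [0.914 0.696 0.031] gap 59.73 grip 76.2
```

Request:
{"api": "step_arm", "payload": {"deltas": [[0, 0, 0, 0, 0, 2, 0.2], [0, 0, 0, 0, 0, 2, 0.2], [0, 0, 0, 0, 0, 2, 0.2], [0, 0, 0, 0, 0, 0, 0.2]]}}

```text
clock: 17.4
tcp_pos: [0.5185, -0.3281, 0.0999]
orientation: [0.002, 0.017, 1.0, -0.001]
wrist_force: [-3.4, 3.5, 22.7]
finger_gap: 0.0596
grip_force: 76.3
```

```bash
python3 s.py
```

```text
t 17.4 tcp [ 518.5 -328.1   99.9] yaw 88.09 F [-3.36  3.52 22.65] T [ 1.173  0.772 -0.009] gap 59.57 grip 76.3
```

Request:
{"api": "step_arm", "payload": {"deltas": [[0, 0, 0, 0, 0, 2.5, 0.2], [0, 0, 0, 0, 0, 2.5, 0.2], [0, 0, 0, 0, 0, 2.5, 0.2], [0, 0, 0, 0, 0, 2.5, 0.2], [0, 0, 0, 0, 0, 0, 0.2]]}}

```text
clock: 17.9
tcp_pos: [0.5187, -0.3282, 0.0999]
orientation: [0.002, -0.071, 0.997, -0.002]
wrist_force: [-3.2, 4.2, 21.7]
finger_gap: 0.0596
grip_force: 76.2
```

```bash
python3 s.py
```

```text
t 17.9 tcp [ 518.7 -328.2   99.9] yaw 98.11 F [-3.24  4.24 21.73] T [1.069 0.756 0.086] gap 59.62 grip 76.2
```

Request:
{"api": "step_arm", "payload": {"deltas": [[0, 0, 0, 0, 0, 2.5, 0.2], [0, 0, 0, 0, 0, 2.5, 0.2], [0, 0, 0, 0, 0, 2.5, 0.2], [0, 0, 0, 0, 0, 2.8, 0.2], [0, 0, 0, 0, 0, 0, 0.2]]}}

```text
clock: 18.4
tcp_pos: [0.5187, -0.3282, 0.0999]
orientation: [0.002, -0.16, 0.987, -0.002]
wrist_force: [-2.8, 4.8, 22.2]
finger_gap: 0.0596
grip_force: 76.2
```

```bash
python3 s.py
```

```text
t 18.4 tcp [ 518.7 -328.2   99.9] yaw 108.41 F [-2.84  4.82 22.21] T [1.1   0.696 0.044] gap 59.57 grip 76.2
```

Request:
{"api": "step_arm", "payload": {"deltas": [[0, 0, 1.5, 0, 0, 0, 0.2], [0, 0, 1.5, 0, 0, 0, 0.2], [0, 0, 1.5, 0, 0, 0, 0.2], [0, 0, 1.5, 0, 0, 0, 0.2], [0, 0, 0, 0, 0, 0, 0.2]]}}

```text
clock: 18.9
tcp_pos: [0.5184, -0.3282, 0.1035]
orientation: [0.001, -0.159, 0.987, -0.001]
wrist_force: [0.8, 0.9, 8.9]
finger_gap: 0.0597
grip_force: 74.8
```

```bash
python3 s.py
```

```text
t 18.9 tcp [ 518.4 -328.2  103.5] yaw 108.35 F [0.82 0.88 8.92] T [0.302 0.014 0.027] gap 59.68 grip 74.8
```

Request:
{"api": "step_arm", "payload": {"deltas": [[0, 0, 0.6, 0, 0, 0, 0.2], [0, 0, 0, 0, 0, 0, 0.2]]}}

```text
clock: 19.1
tcp_pos: [0.5183, -0.3282, 0.1038]
orientation: [0.001, -0.159, 0.987, -0.001]
wrist_force: [0.8, 0.2, 7.0]
finger_gap: 0.0594
grip_force: 74.6
```

```bash
python3 s.py
```

```text
t 19.1 tcp [ 518.3 -328.2  103.8] yaw 108.35 F [0.75 0.24 7.04] T [ 0.208 -0.106  0.027] gap 59.38 grip 74.6
```

Request:
{"api": "step_arm", "payload": {"deltas": [[0, 0, 0, 0, 0, 1, 0.2], [0, 0, 0, 0, 0, 1, 0.2], [0, 0, 0, 0, 0, 0, 0.2]]}}

```text
clock: 19.4
tcp_pos: [0.5182, -0.3281, 0.1038]
orientation: [0.001, -0.177, 0.984, -0.001]
wrist_force: [-0.0, -0.1, 7.6]
finger_gap: 0.0596
grip_force: 74.7
```

```bash
python3 s.py
```

```text
t 19.4 tcp [ 518.2 -328.1  103.8] yaw 110.36 F [-0.03 -0.14  7.61] T [ 0.228 -0.035 -0.065] gap 59.58 grip 74.7
```

Request:
{"api": "step_arm", "payload": {"deltas": [[0, 0, 0.8, 0, 0, 0, 0.2], [0, 0, 0, 0, 0, 0, 0.2]]}}

```text
clock: 19.6
tcp_pos: [0.5182, -0.3281, 0.1043]
orientation: [0.001, -0.177, 0.984, -0.001]
wrist_force: [0.5, -0.1, 6.2]
finger_gap: 0.0595
grip_force: 74.5
```

```bash
python3 s.py
```

```text
t 19.6 tcp [ 518.2 -328.1  104.3] yaw 110.34 F [ 0.53 -0.09  6.23] T [ 0.171 -0.157 -0.042] gap 59.5 grip 74.5
```

Request:
{"api": "step_arm", "payload": {"deltas": [[0, 0, 0, 0, 0, 1, 0.2], [0, 0, 0, 0, 0, 1, 0.2], [0, 0, 0, 0, 0, 0, 0.2]]}}

```text
clock: 19.9
tcp_pos: [0.5181, -0.3281, 0.1043]
orientation: [0.001, -0.194, 0.981, -0.001]
wrist_force: [0.5, 0.8, 7.0]
finger_gap: 0.0596
grip_force: 74.6
```

```bash
python3 s.py
```

```text
t 19.9 tcp [ 518.1 -328.1  104.3] yaw 112.37 F [0.54 0.82 7.04] T [ 0.216 -0.05  -0.001] gap 59.55 grip 74.6
```

Request:
{"api": "step_arm", "payload": {"deltas": [[0, 0, 1, 0, 0, 0, 0.2], [0, 0, 0, 0, 0, 0, 0.2]]}}

```text
clock: 20.1
tcp_pos: [0.5181, -0.3281, 0.1051]
orientation: [0.001, -0.194, 0.981, -0.001]
wrist_force: [2.0, -0.7, 5.1]
finger_gap: 0.0598
grip_force: 74.5
```

```bash
python3 s.py
```

```text
t 20.1 tcp [ 518.1 -328.1  105.1] yaw 112.34 F [ 2.01 -0.71  5.15] T [ 0.129 -0.218  0.064] gap 59.79 grip 74.5
```

Request:
{"api": "step_arm", "payload": {"deltas": [[0, 0, 1, 0, 0, 0, 0.2], [0, 0, 0, 0, 0, 0, 0.2]]}}

```text
clock: 20.3
tcp_pos: [0.5178, -0.328, 0.1056]
orientation: [0.001, -0.194, 0.981, -0.001]
wrist_force: [1.4, -0.7, 3.9]
finger_gap: 0.0599
grip_force: 74.3
```

```bash
python3 s.py
```

```text
t 20.3 tcp [ 517.8 -328.   105.6] yaw 112.33 F [ 1.42 -0.75  3.86] T [-0.063 -0.359  0.069] gap 59.86 grip 74.3
```

Request:
{"api": "step_arm", "payload": {"deltas": [[0, 0, 0.7, 0, 0, 0, 0.2], [0, 0, 0, 0, 0, 0, 0.2]]}}

```text
clock: 20.5
tcp_pos: [0.5174, -0.3278, 0.1059]
orientation: [0.0, -0.194, 0.981, -0.0]
wrist_force: [1.6, -1.0, 4.2]
finger_gap: 0.0597
grip_force: 74.3
```

```bash
python3 s.py
```

```text
t 20.5 tcp [ 517.4 -327.8  105.9] yaw 112.32 F [ 1.58 -1.05  4.15] T [-0.19  -0.372 -0.043] gap 59.74 grip 74.3
```

```bash
python3 - <<'E'
from m import *
a=read_camera('wrist');P=pts(a)
R=np.hypot(P[...,0]-.517,P[...,1]+.3275)
m=(R<.029)&(R>.018)&(P[...,2]>.112)&(P[...,2]<.13);print(m.sum(),np.percentile(P[m][:,2],[10,50,90]).round(4))
m=(R>.045)&(R<.1)&(P[...,2]>.08)&(P[...,2]<.1);print(m.sum(),np.median(P[m][:,2]).round(4))
save('h.png',a['image'][60:420,60:500])
E
```

```text
7616 [0.121  0.1218 0.1225]
22537 0.0894
```

View pics/h.png

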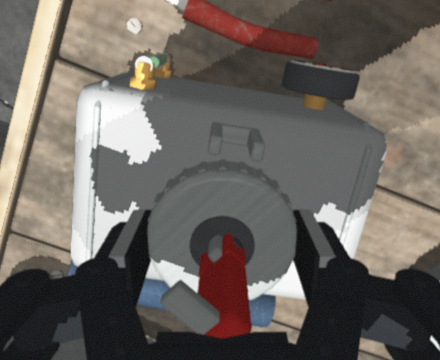

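Cap top is at 121.8 mm against 119.8 mm closed, so it has sprung up 2 mm and the ears are in the cut-outs. The picture shows the cap centred between the pads with the lever upright. I'll lift gently.

Request:
{"api": "step_arm", "payload": {"deltas": [[0, 0, 1, 0, 0, 0, 0.2], [0, 0, 1, 0, 0, 0, 0.2], [0, 0, 0, 0, 0, 0, 0.2]]}}

```text
clock: 20.85
tcp_pos: [0.517, -0.3276, 0.1074]
orientation: [-0.0, -0.193, 0.981, 0.0]
wrist_force: [3.3, -2.5, 0.6]
finger_gap: 0.0596
grip_force: 75.2
```

```bash
python3 s.py
```

```text
t 20.85 tcp [ 517.  -327.6  107.4] yaw 112.31 F [ 3.32 -2.45  0.64] T [-0.447 -0.485  0.035] gap 59.62 grip 75.2
```

Request:
{"api": "step_arm", "payload": {"deltas": [[0, 0, 1, 0, 0, 0, 0.2], [0, 0, 1, 0, 0, 0, 0.2], [0, 0, 0, 0, 0, 0, 0.2]]}}

```text
clock: 21.15
tcp_pos: [0.5168, -0.3274, 0.1093]
orientation: [-0.0, -0.194, 0.981, 0.0]
wrist_force: [2.1, -2.8, -2.7]
finger_gap: 0.0597
grip_force: 75.9
```

```bash
python3 s.py
```

```text
t 21.15 tcp [ 516.8 -327.4  109.3] yaw 112.32 F [ 2.05 -2.83 -2.71] T [-0.494 -0.52  -0.035] gap 59.75 grip 75.9
```

Request:
{"api": "step_arm", "payload": {"deltas": [[0, 0, 1, 0, 0, 0, 0.2], [0, 0, 1, 0, 0, 0, 0.2], [0, 0, 0, 0, 0, 0, 0.2]]}}

```text
clock: 21.45
tcp_pos: [0.5163, -0.3267, 0.1116]
orientation: [-0.001, -0.194, 0.981, 0.001]
wrist_force: [0.1, 0.3, -0.8]
finger_gap: 0.0592
grip_force: 76.1
```

```bash
python3 s.py
```

```text
t 21.45 tcp [ 516.3 -326.7  111.6] yaw 112.33 F [ 0.06  0.35 -0.78] T [ 0.014 -0.045  0.03 ] gap 59.15 grip 76.1
```

Request:
{"api": "step_arm", "payload": {"deltas": [[0, 0, 1, 0, 0, 0, 0.2], [0, 0, 2, 0, 0, 0, 0.2], [0, 0, 0, 0, 0, 0, 0.2]]}}

```text
clock: 21.75
tcp_pos: [0.5171, -0.3275, 0.1151]
orientation: [0.0, -0.194, 0.981, -0.0]
wrist_force: [1.1, -0.8, -0.5]
finger_gap: 0.0594
grip_force: 76.1
```

```bash
python3 s.py
```

```text
t 21.75 tcp [ 517.1 -327.5  115.1] yaw 112.32 F [ 1.09 -0.76 -0.46] T [-0.011  0.038  0.036] gap 59.43 grip 76.1
```

The cap is free. I'll carry it over to the dish.

Request:
{"api": "step_arm", "payload": {"deltas": [[0, 0, 15, 0, 0, 0, 0.2], [0, 0, 25, 0, 0, 0, 0.2], [0, 0, 25, 0, 0, 0, 0.2], [3, 15, 5, 0, 0, 0, 0.2], [6, 30, 0, 0, 0, 0, 0.2]]}}

```text
clock: 22.25
tcp_pos: [0.5267, -0.2836, 0.1857]
orientation: [0.001, -0.192, 0.981, -0.001]
wrist_force: [0.6, 0.3, -1.9]
finger_gap: 0.0596
grip_force: 76.1
```

Request:
{"api": "step_arm", "payload": {"deltas": [[8, 40, 0, 0, 0, 0, 0.2], [8, 40, 0, 0, 0, 0, 0.2], [8, 40, 0, 0, 0, 0, 0.2], [7, 40, 0, 0, 0, 0, 0.2], [4, 25, 0, 0, 0, 0, 0.2]]}}

```text
clock: 22.75
tcp_pos: [0.5605, -0.0936, 0.1838]
orientation: [-0.0, -0.195, 0.981, 0.001]
wrist_force: [-0.3, -0.8, -1.3]
finger_gap: 0.0596
grip_force: 76.1
```

Request:
{"api": "step_arm", "payload": {"deltas": [[0, 11, -20, 0, 0, 0, 0.2], [0, 0, 0, 0, 0, 0, 0.2], [0, 0, 0, 0, 0, 0, 0.2]]}}

```text
clock: 23.05
tcp_pos: [0.5602, -0.0857, 0.164]
orientation: [-0.001, -0.194, 0.981, 0.001]
wrist_force: [-0.3, -0.1, -0.4]
finger_gap: 0.0591
grip_force: 76.1
```

```bash
python3 s.py; python3 - <<'E'
from m import *
for n in('wrist','top','scene'):
    a=read_camera(n);P=pts(a);R=np.hypot(P[...,0]-.561,P[...,1]+.086)
    m=(R<.085)&(P[...,2]>.0265)&(P[...,2]<.031);q=P[m][:,:2]*1000
    if m.sum()>20:
        f=lambda p:np.hypot(*(q-p).T)-66.2
        from scipy.optimize import least_squares
        r=least_squares(f,[561,-86],loss='soft_l1');print(n,m.sum(),r.x.round(1),np.abs(r.fun).mean().round(2),'span',q.min(0),q.max(0))
    if n=='scene': save('i.png',a['image'][150:330,180:420],2.5)
E
```

```text
t 23.05 tcp [560.2 -85.7 164. ] yaw 112.38 F [-0.25 -0.08 -0.4 ] T [-0.057 -0.052 -0.003] gap 59.11 grip 76.1
wrist 1437 [562.2 -85.2] 1.19 span [ 494.7130267  -152.26907672] [619.44115361 -19.41106507]
top 29 [564.5 -83.6] 1.27 span [ 499.80489979 -150.18137696] [ 581.45963394 -103.13162543]
scene 164 [561.7 -88. ] 1.6 span [ 494.52097621 -154.35231435] [627.11628124 -21.20718687]
```

View pics/i.png

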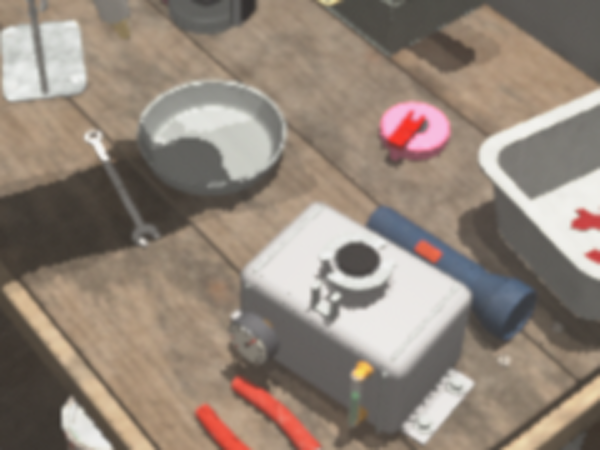

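The cap is held clear above the dish (the dish is empty, and the tank's neck is bare in the crop at (358,262)). The dish centre is about (562, −86). I'll descend.

Request:
{"api": "step_arm", "payload": {"deltas": [[1.5, 0, -30, 0, 0, 0, 0.2], [0, 0, -40, 0, 0, 0, 0.2], [0, 0, -35, 0, 0, 0, 0.2], [0, 0, -25, 0, 0, 0, 0.2], [0, 0, 0, 0, 0, 0, 0.2]]}}

```text
clock: 23.7
tcp_pos: [0.5598, -0.0867, 0.0315]
orientation: [-0.003, -0.193, 0.981, 0.002]
wrist_force: [-0.5, -0.2, -1.7]
finger_gap: 0.0595
grip_force: 76.1
```

Request:
{"api": "step_arm", "payload": {"deltas": [[0, 0, -10, 0, 0, 0, 0.2], [0, 0, -8, 0, 0, 0, 0.2], [0, 0, -4, 0, 0, 0, 0.2], [0, 0, -3, 0, 0, 0, 0.2], [0, 0, 0, 0, 0, 0, 0.2]]}}

```text
clock: 24.2
tcp_pos: [0.5627, -0.0865, 0.0099]
orientation: [0.0, -0.194, 0.981, -0.0]
wrist_force: [-1.2, 0.2, -1.0]
finger_gap: 0.0595
grip_force: 76.1
```

```bash
python3 s.py
```

```text
t 24.2 tcp [562.7 -86.5   9.9] yaw 112.32 F [-1.19  0.18 -1.01] T [ 0.035  0.035 -0.021] gap 59.52 grip 76.1
```

Request:
{"api": "step_arm", "payload": {"deltas": [[0, 0, -2, 0, 0, 0, 0.2], [0, 0, -1.5, 0, 0, 0, 0.2], [0, 0, 0, 0, 0, 0, 0.2]]}}

```text
clock: 24.5
tcp_pos: [0.5625, -0.0865, 0.0062]
orientation: [-0.0, -0.194, 0.981, 0.0]
wrist_force: [-0.1, -0.8, -1.8]
finger_gap: 0.0593
grip_force: 76.1
```

```bash
python3 s.py
```

```text
t 24.5 tcp [562.5 -86.5   6.2] yaw 112.32 F [-0.15 -0.81 -1.83] T [-0.033  0.06   0.015] gap 59.29 grip 76.1
```

Request:
{"api": "step_arm", "payload": {"deltas": [[0, 0, -1, 0, 0, 0, 0.2], [0, 0, 0, 0, 0, 0, 0.2], [0, 0, 0, 0, 0, 0, 0.2]]}}

```text
clock: 24.8
tcp_pos: [0.5626, -0.0865, 0.0052]
orientation: [-0.0, -0.194, 0.981, 0.0]
wrist_force: [-0.0, 0.6, -0.8]
finger_gap: 0.0594
grip_force: 76.1
```

```bash
python3 s.py
```

```text
t 24.8 tcp [562.6 -86.5   5.2] yaw 112.32 F [-0.04  0.57 -0.83] T [ 0.049  0.02  -0.054] gap 59.38 grip 76.1
```

Request:
{"api": "step_arm", "payload": {"deltas": [[0, 0, -0.7, 0, 0, 0, 0.2], [0, 0, 0, 0, 0, 0, 0.2], [0, 0, 0, 0, 0, 0, 0.2]]}}

```text
clock: 25.1
tcp_pos: [0.5626, -0.0865, 0.0045]
orientation: [-0.0, -0.194, 0.981, 0.0]
wrist_force: [0.4, -0.7, -1.5]
finger_gap: 0.0598
grip_force: 76.1
```

```bash
python3 s.py
```

```text
t 25.1 tcp [562.6 -86.5   4.5] yaw 112.32 F [ 0.35 -0.72 -1.48] T [-0.01   0.042 -0.013] gap 59.78 grip 76.1
```

Request:
{"api": "step_arm", "payload": {"deltas": [[0, 0, -0.5, 0, 0, 0, 0.2], [0, 0, 0, 0, 0, 0, 0.2], [0, 0, 0, 0, 0, 0, 0.2]]}}

```text
clock: 25.4
tcp_pos: [0.5627, -0.0865, 0.0041]
orientation: [0.0, -0.194, 0.981, 0.0]
wrist_force: [0.3, -0.2, -0.3]
finger_gap: 0.0592
grip_force: 76.2
```

```bash
python3 s.py
```

```text
t 25.4 tcp [562.7 -86.5   4.1] yaw 112.32 F [ 0.31 -0.24 -0.25] T [-0.017 -0.017 -0.008] gap 59.21 grip 76.2
```

Request:
{"api": "step_arm", "payload": {"deltas": [[0, 0, -0.5, 0, 0, 0, 0.2], [0, 0, 0, 0, 0, 0, 0.2], [0, 0, 0, 0, 0, 0, 0.2]]}}

```text
clock: 25.7
tcp_pos: [0.5627, -0.0865, 0.004]
orientation: [0.0, -0.194, 0.981, -0.0]
wrist_force: [-2.7, -0.1, 5.9]
finger_gap: 0.0594
grip_force: 76.8
```

```bash
python3 s.py
```

```text
t 25.7 tcp [562.7 -86.5   4. ] yaw 112.32 F [-2.75 -0.09  5.86] T [0.207 0.465 0.034] gap 59.41 grip 76.8
```

Contact at 6 N. I'll open partially, since the dish wall is near, and rise.

Request:
{"api": "step_arm", "payload": {"deltas": [[0, 0, 0, 0, 0, 0, 0.5], [0, 0, 0, 0, 0, 0, 0.62], [0, 0, 0, 0, 0, 0, 0.62], [0, 0, 0, 0, 0, 0, 0.62]]}}

```text
clock: 26.1
tcp_pos: [0.5626, -0.0865, 0.0033]
orientation: [-0.0, -0.194, 0.981, 0.0]
wrist_force: [0.2, 0.7, -1.1]
finger_gap: 0.0697
grip_force: 0.0
```

```bash
python3 s.py
```

```text
t 26.1 tcp [562.6 -86.5   3.3] yaw 112.32 F [ 0.24  0.67 -1.09] T [-0.009 -0.014  0.022] gap 69.66 grip 0.0
```

Request:
{"api": "step_arm", "payload": {"deltas": [[0, 0, 5, 0, 0, 0, 0.62], [0, 0, 10, 0, 0, 0, 0.62], [0, 0, 20, 0, 0, 0, 0.62], [0, 0, 35, 0, 0, 0, 0.62], [0, 0, 45, 0, 0, 0, 0.62]]}}

```text
clock: 26.6
tcp_pos: [0.5612, -0.0861, 0.1189]
orientation: [-0.001, -0.194, 0.981, 0.001]
wrist_force: [0.8, -0.8, -0.5]
finger_gap: 0.0691
grip_force: 0.0
```

Request:
{"api": "step_arm", "payload": {"deltas": [[0, 0, 40, 0, 0, 0, 0.62], [-20, 0, 40, 0, 0, 0, 0.62], [-40, -20, 20, 0, 0, 0, 0.62], [-40, -20, 0, 0, 0, 0, 0.62], [0, 0, 0, 0, 0, 0, 0.62]]}}

```text
clock: 27.1
tcp_pos: [0.4588, -0.1274, 0.2204]
orientation: [-0.0, -0.192, 0.981, -0.0]
wrist_force: [0.5, 0.1, -0.4]
finger_gap: 0.0692
grip_force: 0.0
```

```bash
python3 s.py; python3 - <<'E'
from m import *
a=read_camera('wrist');b=read_camera('scene')['image'];P=pts(a)
h=cv2.cvtColor(a['image'],cv2.COLOR_RGB2HSV)
R=np.hypot(P[...,0]-.5625,P[...,1]+.0865)
m=(R<.05)&(P[...,2]>.016)&(P[...,2]<.024);print('captop',m.sum(),np.median(P[m],0).round(4),np.percentile(P[m][:,2],[5,95]))
red=((h[...,0]<8)|(h[...,0]>172))&(h[...,1]>150)&(R<.05);q=P[red]
for lo in np.arange(.02,.08,.01):
    k=(q[:,2]>lo)&(q[:,2]<lo+.01)
    if k.sum(): print(lo.round(2),k.sum(),q[k].mean(0).round(4))
save('j.png',np.hstack([cv2.resize(a['image'],(400,300)),cv2.resize(b[150:300,200:400],(400,300),interpolation=cv2.INTER_CUBIC)]))
E
```

```text
t 27.1 tcp [ 458.8 -127.4  220.4] yaw 112.14 F [ 0.47  0.09 -0.4 ] T [ 0.009 -0.008 -0.012] gap 69.19 grip 0.0
captop 1851 [ 0.5551 -0.0908  0.0197] [0.01778664 0.02121938]
0.02 4 [ 0.5595 -0.0892  0.0291]
0.03 34 [ 0.5565 -0.0862  0.0352]
0.04 67 [ 0.5573 -0.0878  0.045 ]
0.05 58 [ 0.5558 -0.0866  0.0547]
0.06 146 [ 0.5598 -0.086   0.0673]
0.07 1 [ 0.5609 -0.0827  0.0704]
```

View pics/j.png

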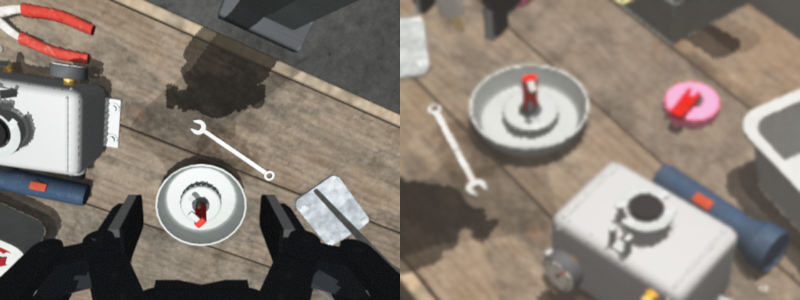

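The cap stands right way up in the middle of the dish (cap top at z = 20 mm, lever still upright). The tools are undisturbed and the robot is clear.

```bash
python3 -c "
from workcell import *
print(hand_in())"
```

```text
the job is handed in; nothing more can be done
None
```

I handed the job in at about 27 s: the lever was raised to vent the tank, and the cap was pressed, turned, lifted off without forcing and set upright in the parts dish, with the tools left where they lay.

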